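Seat the shelf-sitter rooster on the stall's stepped stand

TASK

Pick up the cast-iron rooster with the stepped foot, which leans back on the table (not the flat-footed hen), and set it down without dropping it in the marked middle place of the two-tier white wooden stand, so that it stands level: ledge on the upper tier, heel on the lower tier close in front of the step, square to it. Let go, then rest the fingertips on its back from above to check that it does not rock, and leave it standing. Do not knock over or shift the candlestick and the jar on either side of the place.

Things in the scene. Friction and masses are not known exactly. Their poses are not given: they have to be found in the camera images.
- rooster: Dark iron, 0.55 kg, 110 mm long, 105 tall. Origin: inner corner of the foot's step, mid-width; x to the head, z up. Foot 45 wide: ledge x -58 to 0, underside z 0; heel x 0 to 30, underside z -14. Body a slab 26 thick (y), x -30 to 16 clear, z 34 to 82: grasp across it at x -7, z 60. Back flat at z 82, x -24 to 10: touch there. Starts leaning back 0.24 rad (tail down), head within 35 deg of straight ahead.
- stand: Fixed white wooden stand, 300 mm wide (y), 175 deep. Origin: on the table under the middle of the step edge. x points from upper to lower tier, away from the robot, within 20 deg. Upper tier x -90 to 0, top z 34; lower x 0 to 85, top z 20: a 14 mm step like the foot's. Cork patches 52 wide mark the place at y 0. Seated, the rooster's origin is at z 34, y 0, x 0 to 25 (aim 5 to 15), its x along the stand's.
- candlestick: Brass stub candlestick, 82 mm tall, foot 48 mm across, standing upright on the upper tier about 115 mm to the left (stand's +y) of the place. Origin: centre of its underside. A bystander.
- jar: White ceramic jar with a wooden lid, 75 mm tall, 48 mm across, standing on the upper tier about 115 mm to the right (stand's -y) of the place. Origin: centre of its underside. A bystander.
Things that resemble listed ones, but are neither listed nor needed, are in the scene too. Leave any purple look-alike of the rooster alone.

How it is judged:
On the way, in this order (a step that is already met when the one before it is completed fails the run):
1. the rooster is lifted clear of the table, its origin more than 70 mm up (height (world z) of rooster above 0.07 m and contact force between the fingers and rooster above 1 N), for 0.1 s.
2. the rooster stands level on both tiers in the marked place and has been let go (x of rooster in the frame of stand between -0.004 and 0.025 m and y of rooster in the frame of stand between -0.02 and 0.02 m and z of rooster in the frame of stand between 0.029 and 0.039 m and angle between rooster's own z axis and vertical below 0.07 rad and angle between the x axis of rooster and the x axis of stand, either way round below 0.2 rad and linear speed of rooster below 0.02 m/s and angular speed of rooster below 0.15 rad/s and contact force between the fingers and rooster below 0.1 N), for 0.3 s.
3. the fingertips rest on the standing rooster from above (more than 1 N) and it does not rock (x of rooster in the frame of stand between -0.004 and 0.025 m and y of rooster in the frame of stand between -0.02 and 0.02 m and z of rooster in the frame of stand between 0.029 and 0.039 m and angle between rooster's own z axis and vertical below 0.07 rad and angle between the x axis of rooster and the x axis of stand, either way round below 0.2 rad and angular speed of rooster below 0.15 rad/s and contact force between the fingers and rooster above 1 N and z of the grasp point in the frame of rooster above 0.088 m), for 0.1 s.
At the end, for the whole second after the job is handed in: The rooster stands at rest and released in the marked place: its origin from 4 mm behind to 25 mm in front of the step edge, within 20 mm of the middle along the stand, 29 to 39 mm above the table; upright within 4 degrees; its length square to the step within 11 degrees (all of step 2); the robot touches nothing.
It fails at once if the rooster is dropped (faster than 0.6 m/s while not held) (linear speed of rooster above 0.6 m/s and contact force between the fingers and rooster below 0.1 N).
It fails at once if the candlestick is shifted more than 25 mm or tipped over (distance of candlestick from where it was at the start of the episode above 0.025 m or angle between candlestick's own z axis and vertical above 0.5 rad).
It fails at once if the jar is shifted more than 25 mm or tipped over (distance of jar from where it was at the start of the episode above 0.025 m or angle between jar's own z axis and vertical above 0.5 rad).
It also fails if it takes over 45 s, if anything falls off the work surface, if the arm or the gripper's body presses on something with over 40 N, if the wrist force passes 120 N, or if a joint passes its speed limit or range.

ROBOT

A 6-joint arm with a two-finger parallel gripper is mounted at the origin on the work surface. World frame = base frame: x ahead of the robot, y to its left, z up, the work surface at z = 0. Lengths are in m, angles in rad, forces in N, time in s.
With the tool pointing down it reaches from about 0.325 to 1 m from the base axis. Payload 5.1 kg.
Tool frame: the origin (TCP) lies between the finger pads; the fingertips stand 8 mm ahead of it and the grasp point (between the pads) lies 11 mm behind it (tcp_to_tips is the distance from the TCP to the fingertips, in m); z points along the fingers, y is the line along which they close (so a half turn about z gives the same grasp; the last joint's range is limited). The gripper opens to 85 mm and grips with 20 to 120 N. Pads are 22 mm wide; open, the fingers measure 114 mm over their backs; the gripper's body (76 mm by 85 mm) begins 54 mm behind the grasp point. The pads swing forward as they close: fully open they stand 13 mm farther back than shut.
Start: joints at [-1.325, 0.124, 1.65, -0, 1.367, -0.083], TCP at [0.21, -0.615, 0.239] pointing down, gripper open.
Joint ranges: [-2.61, 2.61], [-1.02, 2.33], [0.03, 2.71], [-1.35, 4.49], [0.32, 2.68], [-2.91, 2.91]. Speed limits (rad/s): [2.57, 2.57, 3.14, 3.14, 3.14, 3.14].

INTERFACE

Orientations are given as a unit quaternion [x, y, z, w].
In Python, from plant import * gives the robot as it stands.
- The arm moves only by the tool jog_arm, never from a script. Its argument "targets" is text: rows parted by semicolons, each of 7 numbers parted by spaces: the shift along the tool's x, y, z in cm, then the turn, a rotation vector about the tool's x, y, z in rad, then the opening, from 0 (shut) to 1 (fully open). A call has 1 to 8 rows; each row is the pose to reach, as a shift and turn from the pose commanded when the call began, along the tool's axes at that moment; what a row does not reach only later rows make up. A row lasts 1/10 s, in which the tool goes at most 50 mm and 8.59 degrees, less where a joint would pass 70% of its speed; a pose out of reach is approached as far as the arm can. A call with a gripper value outside its range is refused whole. The fingers move at their own pace and stop on an object; "newtons" is the grip in N (left out, the last holds). Time passes only in rows, so rows that repeat a pose let the fingers close. It gives the time, the measured TCP pose, the force, the opening and the grip force at its end, in the units of the state.
- observe(): the state, without advancing time (a new reading comes with each control period).
- grab_frame(name): name is "scene" or "top" or "wrist"; returns a dict with "image" (420x560x3 uint8, red, green, blue), "depth" (420x560 float32, m along the optical axis (not along the pixel's ray), 0 where there is no reading), "fx", "fy", "cx", "cy" (pixels), "cam_to_world" (4x4, takes a point from camera to world coordinates); the wrist camera has in their place "hand_eye" (4x4, takes a point from camera to tool coordinates, whose origin is the TCP and whose axes are the flange's). Camera axes: x right, y up, looking along -z (the intrinsics and any distortion apply to the point x, -y, -z); pixel columns grow to the right and rows downward; lengths in m; the calibration is good to about 2 mm. A picture is of the moment at which its call begins: read the wrist's pose just before it.
- sign_off(): hands the job in; it is judged then, once.
Trained networks look in the newest picture that a camera, given by its name, has taken for a name from the list of things; names that differ only in an ending like _2 or _b are one class to them, and where a whole thing is asked for, a point or a joint stands for the part that bears it (a point fixed in the world has none). Each returns a list of dicts, best first, with "score" (0 to 1); they miss things now and then, are a little off and sometimes report something else, mostly with a low value. They report only what shows in the picture. A call takes as long as a camera call. They do not tell look-alikes from the thing itself.
- outline_of(camera, query): "mask" (420x560 bool, what is visible of it) and "pixel" ([column, row] in pixels, amid what is visible of it).
- place_of(camera, query): "pixel" ([column, row] in pixels: a listed point, or the origin of a listed thing).
The state is a dict: "time": time; "qpos": joint angles; "qvel": joint speeds; "effort": joint torques, N m; "position": TCP position; "eef_rot": TCP orientation; "ft_force": force on the tool from outside, world axes, zero at the start; "wrist_torque": the same for the moment, N m; "finger_gap": finger opening in m; "gripper_force": force on a finger pad.
Only numpy, scipy, OpenCV 4.12 (cv2) and the standard library are available. Lean on these libraries where they do the work, as an engineer would, in place of code of your own. Each camera call takes 0.05 s, during which the arm holds its last target. There are 200 camera calls.

## Working session

There is one attempt and no reset: what is moved stays moved. The work goes in short steps, Python scripts to look and compute and a tool call to move; the robot and the scene stay as the last step left them, time stands still between calls to the robot, and variables do not carry over. Pictures are saved under pics/ and viewed, at most 10 in all, crops included, and the job is handed in when it is done.

Besides the shell and the picture viewer there is one more tool, called after "Call:" as name(argument=value, ...) on one line, values as JSON. jog_arm: Moves the arm, as the interface text tells. Its arguments: {"type":"object","properties":{"targets":{"type":"string"},"newtons":{"type":"number"}},"required":["targets"]}

```bash
mkdir -p pics; cat > h.py <<'E'
from plant import *
import numpy as np, cv2, pickle
from scipy.spatial.transform import Rotation as R
def cloud(f):
    h,w=f["depth"].shape; u,v=np.meshgrid(np.arange(w),np.arange(h)); d=f["depth"]
    P=np.stack([(u-f["cx"])/f["fx"]*d,-(v-f["cy"])/f["fy"]*d,-d],-1)
    T=f["T"] if "T" in f else f["cam_to_world"]; T=np.array(T)
    return P@T[:3,:3].T+T[:3,3]
def wrist():
    s=observe(); f=grab_frame("wrist"); T=np.eye(4); T[:3,:3]=R.from_quat(s["eef_rot"]).as_matrix(); T[:3,3]=s["position"]
    f["T"]=T@np.array(f["hand_eye"]); return f
def save(f,n): cv2.imwrite(f"pics/{n}.png",f["image"][:,:,::-1])
E
python3 - <<'E'
from h import *
s=observe(); print(s["eef_rot"],s["position"],s["time"])
D={}
ims=[]
for c in("scene","top"):
    f=grab_frame(c); D[c]=f; ims.append(f["image"].copy()); P=cloud(f); print(c,[k for k in f],np.round(f["cam_to_world"],2).tolist())
    for q in("rooster","stand","candlestick","jar"):
        for o in outline_of(c,q)[:3]:
            m=o["mask"]&(f["depth"]>0); print(c,q,round(o["score"],2),np.round(o["pixel"]),m.sum(),np.round(np.median(P[m],0),3))
        for o in place_of(c,q)[:2]: print("   place",round(o["score"],2),np.round(o["pixel"]))
pickle.dump(D,open("d.pkl","wb"))
im=cv2.resize(np.hstack(ims),(800,300)); cv2.imwrite("pics/a.png",im[:,:,::-1])
cv2.imwrite("pics/top.png",ims[1][:,:,::-1])
E
```

```text
[ 9.86515832e-01  1.63662583e-01 -6.95481857e-05 -1.03355822e-03] [ 0.2097232  -0.61462127  0.23804783] 0.0
scene ['image', 'depth', 'fx', 'fy', 'cx', 'cy', 'cam_to_world'] [[0.44, -0.68, 0.58, 1.28], [0.9, 0.35, -0.27, -0.51], [-0.02, 0.64, 0.77, 1.17], [0.0, 0.0, 0.0, 1.0]]
scene rooster 0.95 [229. 181.] 912 [ 0.267 -0.235  0.061]
scene rooster 0.82 [187. 236.] 688 [ 0.406 -0.411  0.076]
scene rooster 0.75 [352. 153.] 905 [0.346 0.15  0.058]
   place 0.88 [238. 189.]
   place 0.72 [343. 163.]
scene stand 0.76 [402. 219.] 4948 [0.601 0.174 0.024]
   place 0.81 [401. 217.]
scene candlestick 0.69 [431. 183.] 295 [0.559 0.3   0.062]
   place 0.77 [430. 187.]
scene jar 0.92 [362. 204.] 417 [0.541 0.061 0.089]
   place 0.62 [360. 208.]
top ['image', 'depth', 'fx', 'fy', 'cx', 'cy', 'cam_to_world'] [[-0.01, 1.0, -0.07, 0.36], [-1.0, -0.01, 0.0, -0.13], [0.0, 0.07, 1.0, 1.47], [0.0, 0.0, 0.0, 1.0]]
top rooster 0.95 [292. 161.] 380 [ 0.575 -0.182  0.087]
top rooster 0.82 [305. 259.] 396 [ 0.262 -0.232  0.087]
top rooster 0.8 [359. 218.] 477 [ 0.393 -0.409  0.082]
   place 0.83 [414. 245.]
   place 0.79 [193. 236.]
top stand 0.67 [184. 158.] 4141 [0.592 0.176 0.026]
   place 0.78 [186. 158.]
top candlestick 0.54 [212. 176.] 166 [0.524 0.062 0.108]
top candlestick 0.51 [143. 171.] 213 [0.551 0.298 0.051]
   place 0.5 [145. 174.]
top jar 0.74 [214. 179.] 193 [0.526 0.062 0.108]
```

View pics/a.png

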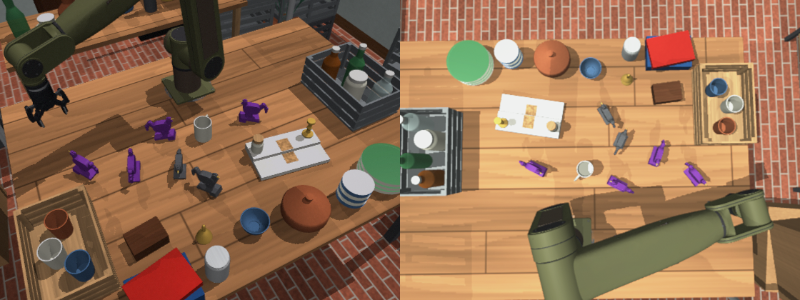

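View pics/top.png

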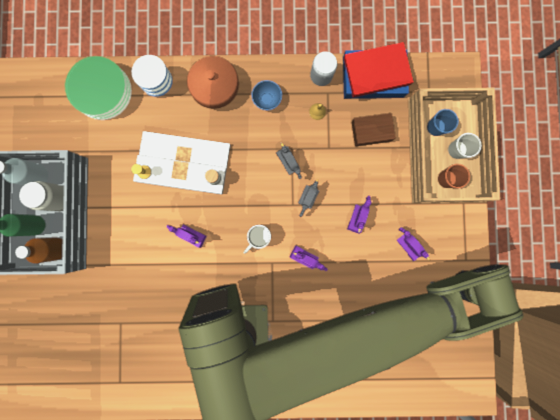

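The top view shows two dark iron birds at about (290,160) and (309,198). The purple ones are look-alikes. The stand is at (182,162), with the jar at (213,178) and the candlestick at (142,171). Next I'll zoom in on the iron birds.

```bash
python3 - <<'E'
from h import *
D=pickle.load(open("d.pkl","rb"))
a=D["scene"]["image"][200:290,220:330]; b=D["top"]["image"][135:225,260:340]
im=np.hstack([cv2.resize(a,(440,360),interpolation=2),cv2.resize(b,(320,360),interpolation=2)])
cv2.imwrite("pics/b.png",im[:,:,::-1])
for c in D:
    f=D[c];P=cloud(f);I=f["image"].astype(int)
    m=(I.max(2)-I.min(2)<40)&(I.max(2)<120)&(P[...,2]>.012)&(P[...,0]>.38)&(P[...,0]<.65)&(P[...,1]<-.12)&(P[...,1]>-.33)
    n,l,st,ce=cv2.connectedComponentsWithStats(m.astype(np.uint8))
    for i in range(1,n):
        if st[i,4]<60: continue
        Q=P[l==i]; q=Q[:,:2]-Q[:,:2].mean(0); w,V=np.linalg.eigh(q.T@q); ax=V[:,1]
        print(c,i,st[i],np.round(Q.mean(0),3),np.degrees(np.arctan2(ax[1],ax[0])).round(),Q[:,2].max().round(3))
        t=q@ax
        for lo in np.arange(-.07,.07,.014):
            k=(t>=lo)&(t<lo+.014)
            if k.sum()>3: print("   %.3f zmin %.3f zmax %.3f n %d"%(lo,Q[k,2].min(),Q[k,2].max(),k.sum()))
E
```

```text
scene 1 [243 208  18  42 370] [ 0.472 -0.249  0.065] 153.0 0.095
   -0.056 zmin 0.069 zmax 0.095 n 11
   -0.042 zmin 0.013 zmax 0.095 n 42
   -0.028 zmin 0.012 zmax 0.094 n 73
   -0.014 zmin 0.012 zmax 0.088 n 80
   -0.000 zmin 0.012 zmax 0.090 n 56
   0.014 zmin 0.012 zmax 0.089 n 47
   0.028 zmin 0.015 zmax 0.085 n 24
   0.042 zmin 0.072 zmax 0.087 n 30
   0.056 zmin 0.070 zmax 0.085 n 4
scene 4 [268 233  43  43 910] [ 0.593 -0.184  0.06 ] -149.0 0.127
   -0.056 zmin 0.012 zmax 0.033 n 47
   -0.042 zmin 0.013 zmax 0.127 n 158
   -0.028 zmin 0.013 zmax 0.127 n 159
   -0.014 zmin 0.014 zmax 0.101 n 128
   -0.000 zmin 0.013 zmax 0.099 n 121
   0.014 zmin 0.013 zmax 0.097 n 110
   0.028 zmin 0.012 zmax 0.090 n 88
   0.042 zmin 0.013 zmax 0.102 n 50
   0.056 zmin 0.052 zmax 0.098 n 38
top 1 [278 146  23  32 215] [ 0.579 -0.184  0.077] -148.0 0.125
   -0.056 zmin 0.016 zmax 0.124 n 13
   -0.042 zmin 0.019 zmax 0.125 n 47
   -0.028 zmin 0.021 zmax 0.115 n 31
   -0.014 zmin 0.013 zmax 0.096 n 18
   -0.000 zmin 0.014 zmax 0.095 n 21
   0.014 zmin 0.012 zmax 0.091 n 31
   0.028 zmin 0.013 zmax 0.101 n 31
   0.042 zmin 0.086 zmax 0.102 n 15
   0.056 zmin 0.065 zmax 0.087 n 8
top 7 [300 182  18  35 161] [ 0.458 -0.247  0.067] 154.0 0.097
   -0.056 zmin 0.082 zmax 0.097 n 12
   -0.042 zmin 0.013 zmax 0.091 n 34
   -0.028 zmin 0.012 zmax 0.086 n 24
   -0.014 zmin 0.012 zmax 0.085 n 15
   -0.000 zmin 0.012 zmax 0.089 n 15
   0.014 zmin 0.012 zmax 0.081 n 20
   0.028 zmin 0.054 zmax 0.085 n 23
   0.042 zmin 0.065 zmax 0.086 n 11
   0.056 zmin 0.046 zmax 0.072 n 7
```

View pics/b.png

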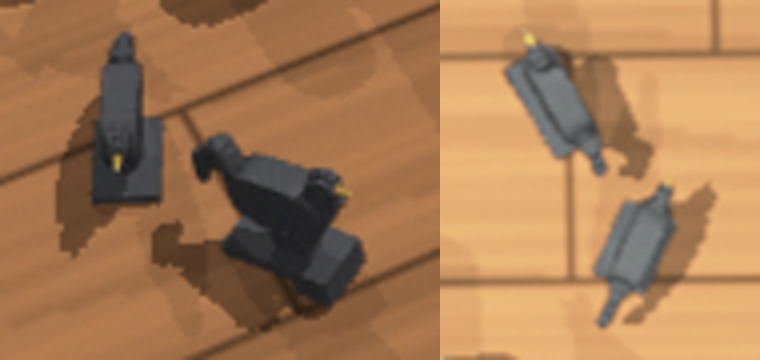

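The upper bird at top-view (290,160) is the rooster. It leans back with its head up (top 0.127 m), heading about +31°. The other one is the flat-footed hen. Next I'll measure the stand and get the hand-eye transform.

```bash
cat >> h.py <<'E'
def stand(f):
    P=cloud(f);I=f["image"].astype(int)
    reg=(P[...,0]>.42)&(P[...,0]<.75)&(P[...,1]>-.02)&(P[...,1]<.38)
    m=reg&(P[...,2]>.012)&(P[...,2]<.042)
    n,l,st,ce=cv2.connectedComponentsWithStats(m.astype(np.uint8)); i=1+st[1:,4].argmax(); m=l==i
    r=cv2.minAreaRect((P[m][:,:2]*1000).astype(np.float32)); print("rect",r)
    ck=m&(I[...,0]-I[...,2]>60); print("cork",ck.sum(),np.median(P[ck],0).round(4))
    up=m&(P[...,2]>.0285); lo=m&(P[...,2]<.0255)&(P[...,2]>.014)
    for k in(up,lo): print(k.sum(),P[k].mean(0).round(4), cv2.minAreaRect((P[k][:,:2]*1000).astype(np.float32)))
def rel(pos,Rm,p0=None,q0=None):
    s=observe(); p0=s["position"] if p0 is None else p0; q0=s["eef_rot"] if q0 is None else q0
    R0=R.from_quat(q0); d=R0.inv().apply(np.array(pos)-p0)*100; rv=(R0.inv()*R.from_matrix(Rm)).as_rotvec()
    print("t",round(s["time"],2),"shift cm",d.round(2),"turn",rv.round(3)); return d,rv
def tool(yaw,tilt=0.):
    # x_tool along heading, tilted back by tilt
    c,s=np.cos(yaw),np.sin(yaw)
    Rr=R.from_euler("z",yaw)*R.from_euler("y",-tilt)
    return (Rr*R.from_euler("x",np.pi)).as_matrix()
E
python3 - <<'E'
from h import *
D=pickle.load(open("d.pkl","rb"))
for c in D: print(c); stand(D[c])
f=grab_frame("wrist"); print(np.round(f["hand_eye"],3).tolist(),f["fx"],f["cx"],f["cy"])
rel([.51,-.20,.33],tool(np.radians(31)))
E
```

```text
scene
rect ((587.19091796875, 181.9168701171875), (305.34405517578125, 183.650146484375), 81.52924346923828)
cork 494 [0.5802 0.1825 0.0332]
2031 [0.5524 0.1883 0.0355] ((580.2841796875, 183.33460998535156), (305.3462219238281, 168.992919921875), 81.8729019165039)
2560 [0.6302 0.168  0.0212] ((589.8310546875, 182.20147705078125), (307.25115966796875, 177.6790771484375), 80.14420318603516)
top
rect ((587.0222778320312, 177.95965576171875), (301.954345703125, 176.08973693847656), 80.89916229248047)
cork 484 [0.5775 0.1825 0.0322]
1985 [0.5451 0.1861 0.035 ] ((583.2606811523438, 179.35214233398438), (300.5627746582031, 168.0069122314453), 80.96967315673828)
1986 [0.6305 0.1698 0.0205] ((587.07568359375, 177.6650848388672), (301.507568359375, 175.98464965820312), 80.9587631225586)
[[-0.0, 0.948, 0.319, 0.083], [1.0, 0.001, -0.001, -0.0], [-0.001, 0.319, -0.948, -0.136], [0.0, 0.0, 0.0, 1.0]] 357.1006555027243 266.6334058233941 209.52630738060918
t 0.95 shift cm [ 41.81 -29.6   -9.07] turn [ 0.     0.    -0.212]
```

Call:
jog_arm(targets="3 -2 -4 0 0 0 1; 8 -5 -5 0 0 -0.05 1; 12 -7 -5 0 0 -0.1 1; 16 -9.5 -5 0 0 -0.15 1; 20 -12 -5 0 0 -0.21 1; 24.2 -14.5 -5 0 0 -0.21 1; 28.4 -17 -5 0 0 -0.21 1; 32.6 -19.5 -5 0 0 -0.21 1")

```text
time: 1.75
position: [0.4564, -0.3236, 0.2896]
eef_rot: [0.964, 0.266, 0.0, 0.0]
ft_force: [0.4, -0.7, 0.9]
finger_gap: 0.0856
gripper_force: 0.0
```

```bash
python3 - <<'E'
from h import *
rel([.57,-.19,.27],tool(np.radians(31)))
E
```

```text
t 1.75 shift cm [16.6  -5.65  1.96] turn [ 0.001 -0.    -0.002]
```

Call:
jog_arm(targets="4 -1.5 0.5 0 0 0 1; 8 -3 1 0 0 0 1; 12 -4.5 1.5 0 0 0 1; 16.6 -5.6 2 0 0 0 1; 16.6 -5.6 2 0 0 0 1; 16.6 -5.6 2 0 0 0 1")

```text
time: 2.35
position: [0.5696, -0.1912, 0.269]
eef_rot: [0.964, 0.267, -0.0, -0.0]
ft_force: [-0.5, -0.4, 0.5]
finger_gap: 0.0854
gripper_force: 0.0
```

```bash
cat >> h.py <<'E'
def dark(f,c):
    P=cloud(f);I=f["image"].astype(int)
    m=(I.max(2)-I.min(2)<40)&(I.max(2)<130)&(f["depth"]>0)&(P[...,2]>.006)&(P[...,2]<.15)&(np.hypot(P[...,0]-c[0],P[...,1]-c[1])<.09)
    return m,P
E
python3 - <<'E'
from h import *
print(observe()["position"],observe()["eef_rot"])
f=wrist(); save(f,"w1"); m,P=dark(f,(.58,-.184)); print(m.sum()); Q=P[m]
pickle.dump(f,open("w1.pkl","wb"))
for o in outline_of("wrist","rooster"): print(o["score"],o["pixel"],o["mask"].sum())
for o in place_of("wrist","rooster"): print(o["score"],o["pixel"])
E
```

```text
[ 0.56955235 -0.19121614  0.26898146] [ 9.63635439e-01  2.67220064e-01 -4.16485425e-04 -7.23553207e-05]
4255
0.86 [345.2, 375.1] 3970
0.84 [266.4, 152.7] 4571
0.79 [171.7, 377.4] 2530
0.88 [168.2, 364.5]
0.87 [328.0, 371.4]
0.64 [267.1, 131.0]
```

View pics/w1.png

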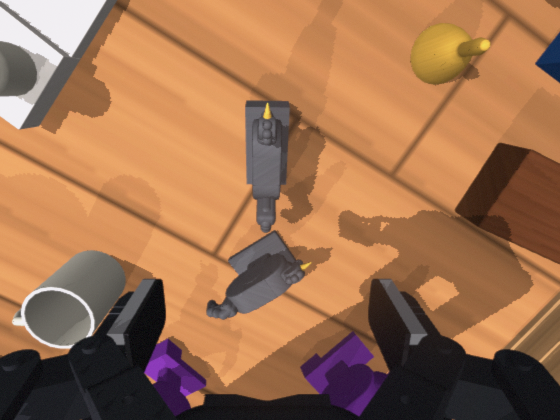

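The wrist view shows the rooster at (267,150), nearly vertical in the picture with its beak up. The hen is just behind its tail at (265,280). Next I'll fit the pose.

```bash
python3 - <<'E'
from h import *
f=pickle.load(open("w1.pkl","rb")); th=np.arctan2(14,58)
m,P=dark(f,(.59,-.176)); n,l,st,_=cv2.connectedComponentsWithStats(m.astype(np.uint8)); i=l[150,267]; print(i,st[i]); Q=P[l==i]
yaw=np.radians(31); o=np.array([.585,-.18,.0136])
for it in range(6):
    Rr=R.from_euler("z",yaw)*R.from_euler("y",-th); L=Rr.inv().apply(Q-o)
    b=(abs(L[:,2]-.082)<.006)&(L[:,0]>-.03)&(L[:,0]<.016)&(abs(L[:,1])<.03)
    # edges of the slab top per x slice -> midline
    xs=[];ys=[];ws=[]
    for x in np.arange(-.024,.010,.004):
        k=b&(abs(L[:,0]-x)<.003)
        if k.sum()>5: xs.append(x); a,c=L[k,1].min(),L[k,1].max(); ys.append((a+c)/2); ws.append(c-a)
    s,c=np.polyfit(xs,ys,1)
    fr=L[(L[:,2]<.012)&(L[:,2]>-.02)]; xf=np.percentile(fr[:,0],98)
    print(np.degrees(yaw).round(2),o.round(4),"slope",s.round(3),"off",c.round(4),"w",np.round(np.mean(ws),4),"back z",np.median(L[b,2]).round(4),"heel front",xf.round(4),"foot y",np.percentile(fr[:,1],[1,99]).round(4),"top x",np.percentile(L[b,0],[1,99]).round(4))
    yaw+=np.arctan(s); o=o+Rr.apply([xf-.030,c,0])*[1,1,0]
for lo in np.arange(-.07,.06,.008):
    k=(L[:,0]>=lo)&(L[:,0]<lo+.008)
    if k.sum()>3: print(lo.round(3),L[k,2].max().round(4),L[k,2].min().round(4),L[k,1].min().round(4),L[k,1].max().round(4))
Rr=R.from_euler("z",yaw)*R.from_euler("y",-th)
g=o+Rr.apply([-.007,0,.060]); print("o",o,"grasp",g)
T=tool(yaw,th); z=T[:,2]
for d in(-.08,0): 
    p=g+T[:,2]*(.011+d); print("tcp",p.round(4)); rel(p,T)
E
```

```text
1 [ 246  101   44  131 4255]
31.0 [ 0.585  -0.18    0.0136] slope -0.025 off -0.0009 w 0.0213 back z 0.0784 heel front 0.0506 foot y [-0.0237  0.0202] top x [-0.0235  0.0157]
29.56 [ 0.6026 -0.1705  0.0136] slope 0.011 off -0.0008 w 0.0252 back z 0.0829 heel front 0.0312 foot y [-0.023   0.0209] top x [-0.029   0.0156]
30.2 [ 0.604  -0.1706  0.0136] slope -0.0 off 0.0002 w 0.0251 back z 0.0831 heel front 0.03 foot y [-0.022   0.0217] top x [-0.0293  0.0157]
30.18 [ 0.6039 -0.1704  0.0136] slope -0.0 off -0.0 w 0.0251 back z 0.0831 heel front 0.03 foot y [-0.0223  0.0214] top x [-0.0293  0.0157]
30.18 [ 0.6039 -0.1704  0.0136] slope -0.0 off -0.0 w 0.0251 back z 0.0831 heel front 0.03 foot y [-0.0223  0.0214] top x [-0.0293  0.0157]
30.18 [ 0.6039 -0.1704  0.0136] slope -0.0 off -0.0 w 0.0251 back z 0.0831 heel front 0.03 foot y [-0.0223  0.0214] top x [-0.0293  0.0157]
-0.07 0.0902 0.0865 -0.0045 0.0042
-0.062 0.0993 0.01 -0.0218 0.0213
-0.054 0.1 0.0092 -0.0225 0.0213
-0.046 0.0987 0.0097 -0.0224 0.0212
-0.038 0.0865 0.01 -0.0221 0.0211
-0.03 0.0845 0.0098 -0.0218 0.021
-0.022 0.0851 0.0096 -0.0224 0.0208
-0.014 0.0849 0.0098 -0.022 0.0217
-0.006 0.0852 0.0094 -0.0218 0.0216
0.002 0.0852 0.0097 -0.0224 0.0215
0.01 0.0848 0.0095 -0.0221 0.0214
0.018 0.101 0.0084 -0.0218 0.0212
0.026 0.1062 -0.0112 -0.0224 0.0218
0.034 0.1063 0.0795 -0.0076 0.0079
0.042 0.1025 0.0776 -0.0064 0.0071
o [ 0.60390103 -0.17043998  0.0136    ] grasp [ 0.58584831 -0.18093757  0.07028245]
tcp [ 0.5719 -0.1891  0.1374]
t 2.5 shift cm [ 0.47 -0.18 13.22] turn [-0.001  0.237  0.011]
tcp [ 0.5881 -0.1796  0.0596]
t 2.5 shift cm [ 2.35 -0.16 21.  ] turn [-0.001  0.237  0.011]
```

Call:
jog_arm(targets="0 -0.2 4 0 0.12 0.01 1; 0.5 -0.2 8.5 0 0.237 0.01 1; 0.5 -0.2 13.2 0 0.237 0.01 1; 0.5 -0.2 13.2 0 0.237 0.01 1; 0.5 -0.2 13.2 0 0.237 0.01 1")

```text
time: 3.0
position: [0.5721, -0.1887, 0.1378]
eef_rot: [0.959, 0.259, 0.114, -0.032]
ft_force: [0.4, -0.3, 0.6]
finger_gap: 0.0855
gripper_force: 0.0
```

```bash
python3 - <<'E'
from h import *
T=tool(np.radians(30.18),np.arctan2(14,58)); rel([.5881,-.1796,.0596],T)
E
```

```text
t 3.0 shift cm [-0.04  0.04  8.03] turn [-0.002  0.     0.   ]
```

Call:
jog_arm(targets="0 0 3 0 0 0 1; 0 0 5.5 0 0 0 1; 0 0 8 0 0 0 1; 0 0 8 0 0 0 1; 0 0 8 0 0 0 1", newtons=60)

```text
time: 3.5
position: [0.5906, -0.1792, 0.0628]
eef_rot: [0.958, 0.26, 0.116, -0.03]
ft_force: [0.4, -0.1, 0.1]
finger_gap: 0.0851
gripper_force: 0.0
```

Call:
jog_arm(targets="0 0 0 0 0 0 0.5; 0 0 0 0 0 0 0.2; 0 0 0 0 0 0 0; 0 0 0 0 0 0 0; 0 0 0 0 0 0 0; 0 0 0 0 0 0 0; 0 0 0 0 0 0 0; 0 0 0 0 0 0 0", newtons=60)

```text
time: 4.3
position: [0.5892, -0.1788, 0.0604]
eef_rot: [0.958, 0.259, 0.115, -0.031]
ft_force: [-0.7, -1.4, 4.7]
finger_gap: 0.0253
gripper_force: 59.9
```

Call:
jog_arm(targets="0.25 0 -1 0 0 0 0; 1 0 -4 0 0 0 0; 2 0 -8 0 0 0 0; 3 0 -12.2 0 0 0 0; 4 0 -16.5 0 0 0 0; 4.2 0 -17.5 0 0 0 0; 4.2 0 -17.5 0 0 0 0")

```text
time: 5.0
position: [0.5885, -0.1785, 0.24]
eef_rot: [0.958, 0.26, 0.114, -0.031]
ft_force: [-0.4, 0.6, -5.8]
finger_gap: 0.0253
gripper_force: 60.4
```

```bash
python3 - <<'E'
from h import *
s=observe(); print(s["position"],s["gripper_force"],s["finger_gap"])
Rt=R.from_quat(s["eef_rot"]); 
# nominal rooster in tool, from grasp
p=np.array([.5892,-.1788,.0604]); Rg=R.from_quat([.958,.259,.115,-.031])
Rr=R.from_euler("z",np.radians(30.18))*R.from_euler("y",-np.arctan2(14,58))
o=np.array([.6039,-.1704,.0136]); print("o in tool",Rg.inv().apply(o-p).round(4),"rot",(Rg.inv()*Rr*R.from_euler("x",np.pi)).as_rotvec().round(4))
f=wrist(); save(f,"w2"); pickle.dump(f,open("w2.pkl","wb"))
rel([.575,.18,.27],tool(np.radians(-9)))
E
```

```text
[ 0.5884922  -0.17850529  0.23996161] 60.42506171425316 0.025343472773540654
o in tool [0.0054 0.0001 0.0495] rot [-0.0001 -0.002   0.0013]
t 5.05 shift cm [ 17.29 -31.53   0.87] turn [-0.084 -0.224  0.683]
```

View pics/w2.png

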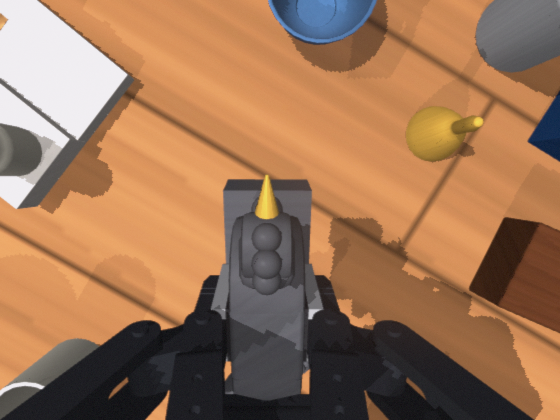

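The rooster is held straight: beak at (267,195), foot at (267,200). The stand is at upper left. Next I'll carry it over the place.

Call:
jog_arm(targets="2.1 -3.9 -1 -0.01 -0.028 0.085 0; 4.3 -7.9 -1 -0.02 -0.056 0.17 0; 6.5 -11.8 -1 -0.031 -0.084 0.256 0; 8.6 -15.8 -0.8 -0.042 -0.112 0.34 0; 10.8 -19.7 -0.5 -0.052 -0.14 0.427 0; 13 -23.6 0 -0.063 -0.168 0.512 0; 15.1 -27.6 0.4 -0.073 -0.196 0.6 0; 17.3 -31.5 0.9 -0.084 -0.224 0.683 0")

```text
time: 5.85
position: [0.5741, 0.181, 0.2662]
eef_rot: [0.997, -0.08, -0.003, 0.002]
ft_force: [1.3, -0.5, -6.5]
finger_gap: 0.0255
gripper_force: 61.8
```

Call:
jog_arm(targets="0 0 0 0 0 0 0; 0 0 0 0 0 0 0; 0 0 0 0 0 0 0")

```text
time: 6.15
position: [0.5754, 0.1785, 0.2682]
eef_rot: [0.997, -0.079, -0.001, 0.001]
ft_force: [-0.7, -1.0, -6.5]
finger_gap: 0.0255
gripper_force: 62.9
```

```bash
python3 - <<'E'
from h import *
s=observe(); print(s["position"],s["gripper_force"],s["time"])
f=wrist(); save(f,"w3"); pickle.dump(f,open("w3.pkl","wb")); stand(f)
rel([.575,.18,.27],tool(np.radians(-9)))
Rt=R.from_quat(s["eef_rot"]); P=cloud(f); L=Rt.inv().apply((P-s["position"]).reshape(-1,3)).reshape(P.shape); I=f["image"].astype(int)
k=(I.max(2)<130)&(I.max(2)-I.min(2)<40)&(abs(L[...,1])<.011)&(L[...,2]>-.045)&(L[...,2]<-.022)&(L[...,0]>-.018)&(L[...,0]<.015)
A=np.c_[L[k][:,:2],np.ones(k.sum())]; print(k.sum(),"back plane z=ax+by+c",np.linalg.lstsq(A,L[k][:,2],rcond=None)[0].round(4))
E
```

```text
[0.57538982 0.17848909 0.26818676] 62.90735548611792 6.15
rect ((587.0984497070312, 182.0938720703125), (300.787841796875, 174.26214599609375), 80.91290283203125)
cork 3307 [0.6075 0.1802 0.0222]
13311 [0.5578 0.1956 0.0354] ((545.65966796875, 188.82176208496094), (300.06768798828125, 90.48639678955078), 80.97613525390625)
24388 [0.6328 0.1751 0.0215] ((631.3259887695312, 175.02218627929688), (300.84271240234375, 84.60128784179688), 80.95836639404297)
t 6.2 shift cm [-0.1  -0.17 -0.09] turn [ 0.002  0.    -0.002]
4955 back plane z=ax+by+c [ 0.0034  0.0006 -0.034 ]
```

View pics/w3.png

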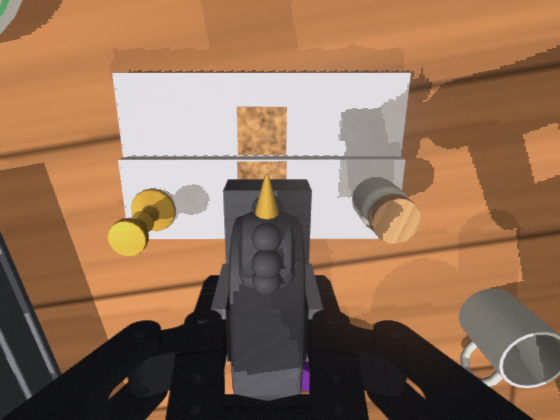

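The stand's place is clear. Step edge is at row 158, cork at (262,130), candlestick at left and jar at right, both well away. Step origin is about (0.590, 0.182) with yaw −9.05°. Next I'll lower to just above the tiers.

```bash
python3 - <<'E'
from h import *
rel([.5944,.1809,.093],tool(np.radians(-9.05)))
E
```

```text
t 6.2 shift cm [ 1.8  -0.6  17.61] turn [ 0.002  0.    -0.001]
```

Call:
jog_arm(targets="1 -0.6 4 0 0 0 0; 1.8 -0.6 8 0 0 0 0; 1.8 -0.6 12 0 0 0 0; 1.8 -0.6 15 0 0 0 0; 1.8 -0.6 16.8 0 0 0 0; 1.8 -0.6 17.4 0 0 0 0; 1.8 -0.6 17.4 0 0 0 0; 1.8 -0.6 17.4 0 0 0 0")

```text
time: 7.0
position: [0.597, 0.1818, 0.0994]
eef_rot: [0.997, -0.079, 0.003, -0.0]
ft_force: [0.3, -0.6, -5.7]
finger_gap: 0.0257
gripper_force: 62.6
```

```bash
python3 - <<'E'
from h import *
s=observe(); print(s["ft_force"])
rel([.5944,.1809,.083],tool(np.radians(-9.05)))
E
```

```text
[ 0.25769897 -0.58792285 -5.6804901 ]
t 7.0 shift cm [-0.25  0.13  1.64] turn [-0.001 -0.006 -0.001]
```

Call:
jog_arm(targets="0 0 0 0 0 0 0; 0 0 0 0 0 0 0; 0 0 0 0 0 0 0; 0 0 0 0 0 0 0")

```text
time: 7.4
position: [0.5961, 0.1823, 0.0984]
eef_rot: [0.997, -0.079, 0.002, 0.0]
ft_force: [0.6, 0.1, -6.3]
finger_gap: 0.025
gripper_force: 62.6
```

```bash
python3 - <<'E'
from h import *
s=observe(); print(s["ft_force"])
rel([.5944,.1809,.083],tool(np.radians(-9.05)))
E
```

```text
[ 0.64806019  0.10021896 -6.30475576]
t 7.4 shift cm [-0.15  0.17  1.54] turn [ 0.    -0.004  0.   ]
```

Call:
jog_arm(targets="-0.1 0.15 0.6 0 -0.003 0 0; -0.1 0.15 1 0 -0.003 0 0; -0.1 0.15 1.2 0 -0.003 0 0; -0.1 0.15 1.2 0 -0.003 0 0; -0.1 0.15 1.2 0 -0.003 0 0")

```text
time: 7.9
position: [0.5947, 0.1809, 0.0856]
eef_rot: [0.997, -0.079, 0.0, 0.0]
ft_force: [1.3, 0.2, -6.6]
finger_gap: 0.0253
gripper_force: 62.8
```

Call:
jog_arm(targets="0 0 0.1 0 0 0 0; 0 0 0.2 0 0 0 0; 0 0 0.2 0 0 0 0; 0 0 0.2 0 0 0 0")

```text
time: 8.3
position: [0.5947, 0.1809, 0.0838]
eef_rot: [0.997, -0.079, 0.0, 0.0]
ft_force: [0.5, 0.6, -6.1]
finger_gap: 0.0255
gripper_force: 62.8
```

Call:
jog_arm(targets="0 0 0.1 0 0 0 0; 0 0 0.15 0 0 0 0; 0 0 0.15 0 0 0 0")

```text
time: 8.6
position: [0.595, 0.1809, 0.0834]
eef_rot: [0.997, -0.079, 0.0, 0.0]
ft_force: [-4.3, -1.0, 2.0]
finger_gap: 0.0252
gripper_force: 63.7
```

Call:
jog_arm(targets="0 0 0.05 0 0 0 0; 0 0 0.05 0 0 0 0; 0 0 0.05 0 0 0 0")

```text
time: 8.9
position: [0.595, 0.1809, 0.0834]
eef_rot: [0.997, -0.079, 0.0, 0.0]
ft_force: [-4.8, -1.8, 5.0]
finger_gap: 0.0252
gripper_force: 64.3
```

```bash
python3 - <<'E'
from h import *
s=observe(); print(s["ft_force"],s["wrist_torque"],s["position"])
E
```

```text
[-4.80159481 -1.76047303  4.97463224] [-0.24569732  0.90890231 -0.01082888] [0.59500561 0.18089475 0.0834187 ]
```

Call:
jog_arm(targets="0 0 0 0 0 0 0.35; 0 0 0 0 0 0 0.4; 0 0 0 0 0 0 0.5; 0 0 0 0 0 0 0.6; 0 0 0 0 0 0 0.6; 0 0 0 0 0 0 0.6", newtons=20)

```text
time: 9.5
position: [0.5948, 0.1809, 0.0818]
eef_rot: [0.997, -0.079, 0.0, 0.0]
ft_force: [-0.0, -0.8, -0.7]
finger_gap: 0.0512
gripper_force: 0.0
```

Call:
jog_arm(targets="0 0 -1.5 0 0 0 0.6; 0 0 -4 0 0 0 0.6; 0 0 -7 0 0 0 0.6; 0 0 -10 0 0 0 0.6; 0 0 -13 0 0 0 0.6; 0 0 -15 0 0 0 0.6; 0 0 -15 0 0 0 0.6; 0 0 -15 0 0 0 0.6")

```text
time: 10.3
position: [0.5947, 0.181, 0.2325]
eef_rot: [0.997, -0.079, 0.001, 0.0]
ft_force: [-1.3, 0.5, -1.3]
finger_gap: 0.051
gripper_force: 0.0
```

```bash
python3 - <<'E'
from h import *
s=observe(); print(s["position"],s["finger_gap"])
f=wrist(); save(f,"w4"); pickle.dump(f,open("w4.pkl","wb")); stand(f)
P=cloud(f); yaw=np.radians(-9.05); Rs=R.from_euler("z",yaw); L=Rs.inv().apply((P-[.5898,.1817,0]).reshape(-1,3)).reshape(P.shape); I=f["image"].astype(int)
d=(I.max(2)<130)&(I.max(2)-I.min(2)<40)&(f["depth"]>0)&(abs(L[...,1])<.035)&(L[...,0]>-.07)&(L[...,0]<.07)&(L[...,2]<.15)
b=d&(abs(L[...,2]-.116)<.006)&(L[...,0]<.02)&(L[...,0]>-.012); A=np.c_[L[b][:,:2],np.ones(b.sum())]; print("back",b.sum(),np.linalg.lstsq(A,L[b][:,2],rcond=None)[0].round(4))
ft=d&(L[...,2]<.05)&(L[...,2]>.022); q=L[ft]; print("foot",ft.sum(),np.percentile(q,[1,50,99],axis=0).round(4)); print(cv2.minAreaRect((q[:,:2]*1000).astype(np.float32)))
E
```

```text
[0.59472842 0.18095136 0.23246605] 0.05100265658686949
rect ((587.08056640625, 182.3641357421875), (300.19903564453125, 175.64169311523438), 80.93800354003906)
cork 831 [0.6305 0.1951 0.0229]
17727 [0.5518 0.1934 0.0354] ((565.2459716796875, 185.66954040527344), (299.799560546875, 130.87493896484375), 80.79989624023438)
26063 [0.6351 0.1747 0.0215] ((631.5882568359375, 175.28587341308594), (300.1544189453125, 85.51103973388672), 80.9439697265625)
back 1421 [-0.003   0.0036  0.1173]
foot 1548 [[-0.0468 -0.0303  0.0224]
 [ 0.0045 -0.0141  0.0452]
 [ 0.0404  0.0296  0.047 ]]
((-10.71649169921875, -2.1471824645996094), (109.7686538696289, 68.5773696899414), 10.89924144744873)
```

View pics/w4.png

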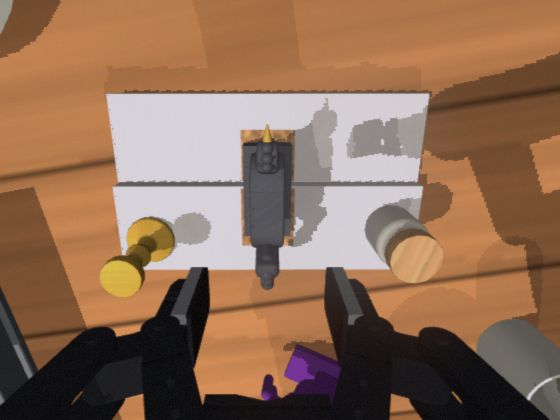

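The rooster stands level and centred on the cork patches at (267,190). The candlestick and jar are untouched. Now I'll shut the fingers and touch its back.

Call:
jog_arm(targets="-0.1 0 3 0 0 0 0; -0.2 0 5 0 0 0 0; -0.2 0 7 0 0 0 0; -0.2 0 8.5 0 0 0 0; -0.2 0 9.5 0 0 0 0; -0.2 0 9.8 0 0 0 0; -0.2 0 9.8 0 0 0 0; -0.2 0 9.8 0 0 0 0")

```text
time: 11.15
position: [0.5934, 0.1813, 0.1349]
eef_rot: [0.997, -0.079, 0.001, -0.0]
ft_force: [1.6, -0.5, -0.4]
finger_gap: -0.0001
gripper_force: 0.0
```

Call:
jog_arm(targets="0 0 0 0 0 0 0; 0 0 0.2 0 0 0 0; 0 0 0.4 0 0 0 0; 0 0 0.6 0 0 0 0; 0 0 0.6 0 0 0 0; 0 0 0.6 0 0 0 0")

```text
time: 11.75
position: [0.5926, 0.1812, 0.1276]
eef_rot: [0.997, -0.079, 0.0, 0.0]
ft_force: [-0.6, -0.6, 0.4]
finger_gap: -0.0002
gripper_force: 0.0
```

Call:
jog_arm(targets="0 0 0.1 0 0 0 0; 0 0 0.2 0 0 0 0; 0 0 0.3 0 0 0 0; 0 0 0.35 0 0 0 0; 0 0 0.35 0 0 0 0; 0 0 0.35 0 0 0 0")

```text
time: 12.35
position: [0.5927, 0.1812, 0.1243]
eef_rot: [0.997, -0.079, 0.0, 0.0]
ft_force: [0.3, 0.3, -1.0]
finger_gap: -0.0001
gripper_force: 0.0
```

Call:
jog_arm(targets="0 0 0.05 0 0 0 0; 0 0 0.1 0 0 0 0; 0 0 0.12 0 0 0 0; 0 0 0.12 0 0 0 0; 0 0 0.12 0 0 0 0")

```text
time: 12.85
position: [0.5929, 0.1812, 0.1241]
eef_rot: [0.997, -0.079, 0.0, 0.0]
ft_force: [-2.2, -1.4, 4.2]
finger_gap: 0.0001
gripper_force: 2.6
```

Call:
jog_arm(targets="0 0 0.03 0 0 0 0; 0 0 0.05 0 0 0 0; 0 0 0.05 0 0 0 0; 0 0 0.05 0 0 0 0; 0 0 0.05 0 0 0 0")

```text
time: 13.35
position: [0.5929, 0.1813, 0.124]
eef_rot: [0.997, -0.079, 0.0, 0.0]
ft_force: [-3.5, -0.1, 6.8]
finger_gap: 0.0001
gripper_force: 3.5
```

Call:
jog_arm(targets="0 0 -0.2 0 0 0 0; 0 0 -1 0 0 0 0; 0 0 -3 0 0 0 0; 0 0 -6 0 0 0 0; 0 0 -9 0 0 0 0; 0 0 -12 0 0 0 0; 0 0 -12 0 0 0 0; 0 0 -12 0 0 0 0")

```text
time: 14.15
position: [0.5931, 0.1813, 0.2436]
eef_rot: [0.997, -0.079, 0.001, -0.0]
ft_force: [0.0, 0.8, 0.1]
finger_gap: -0.0001
gripper_force: 0.0
```

```bash
python3 - <<'E'
from h import *
s=observe(); print(s["position"])
f=wrist(); save(f,"w5")
E
```

```text
[0.59309077 0.18131338 0.24360241]
```

View pics/w5.png

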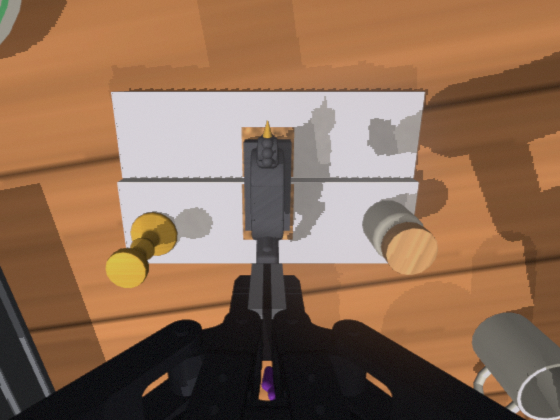

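The rooster still stands square on the patches at (267,185). The gripper is clear, and the candlestick at (140,250) and jar at (400,235) are unmoved.

```bash
python3 -c "
from plant import *
print(sign_off())"
```

```text
the job is handed in; nothing more can be done
None
```

The rooster stands level and square in the marked middle place. It was released, pressed on its back with about 4–7 N without visible movement, and left standing; the candlestick and jar were not moved. I handed the job in at about 14 s; no verdict came back.

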